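# Uncover the long slide tray

## Task

Open the longer of the two grey slide trays: lift its white sliding lid up over the lip at the end of the tray that faces the robot, slide it out of its grooves at that end, and lay it flat on the bench, grip bar up, and let go. Leave the shorter tray's lid shut.

Things in the scene. Friction and masses are not known exactly. Their poses are not given: they have to be found in the camera images.
- tray_long: Longer grey slide tray, 140x104x57 mm, fixed; a like 100 mm one stands near. Origin: centre of its underside, on the bench; x lengthwise, -x end (lip) towards the robot, +x end walled. Lid lies on ledges at z 34 mm in side grooves z 34 to 52 under rails (top z 57, 72 between them). Lip: x -70 to -64, top z 40 mm; open above it. Lift the lid by more than 6, less than 14 mm, then slide it to -x.
- lid_long: White lid of the longer tray, loose, about 90 g: plate 125x87x4 mm (x, y, z), 3.5 mm side play in the grooves. Origin: centre of the plate's underside, 34 mm up when shut; axes as the tray's. On top a solid grip bar 16 mm thick (x), 40 mm wide (y), 30 mm high (top 34 mm over the underside), centred at x = -30 mm, y = 0: pinch it across its thickness, fingers closing along x.
- lid_edge_long (a point): Middle of the lower edge of the long lid's -x end (lid x = -62.5 mm, y = 0, z = 0), the end that sits behind the lip.
- lid_short: The white lid of the shorter tray: a plate 85 x 87 x 4 mm with the same grip bar, centred at x = -10 mm from its origin (centre of the plate's underside). It stays shut.
There are look-alikes about, which are no part of the job. Leave any green look-alike of the tray_long alone.

How it is judged:
By the outcome, as a careful person would: the job done as asked, in the order asked, and still so for the second after the job is handed in, with the robot touching nothing.
It also fails if it takes over 38 s, if anything falls off the work surface, if the arm or the gripper's body presses on something with over 40 N, if the wrist force passes 120 N, or if a joint passes its speed limit or range.

## Robot

A 6-joint arm with a two-finger parallel gripper is mounted at the origin on a cart in front of the work surface, level with it; the furniture and walls round the work are solid. World frame = base frame: x ahead of the robot, y to its left, z up, the work surface at z = 0. Lengths are in m, angles in rad, forces in N, time in s.
With the tool pointing down it reaches from about 0.325 to 0.85 m from the base axis. Payload 15.5 kg.
Tool frame: the origin (TCP) lies midway between the tips of the shut fingers; the grasp point (between the pads) lies 19 mm behind it (env.grip_depth is the distance from the TCP to the grasp point, in m); y points along the fingers, z is the direction in which the jaws open and shut, and the axes are right-handed (so a half turn about y gives the same grasp; the last joint's range is limited). The gripper opens to 91 mm and grips with 3 to 60 N. Pads are 32 mm wide; open, the fingers measure 118 mm over their backs; the gripper's body (76 mm by 178 mm) begins 60 mm behind the grasp point.
Start: joints at [1.22, 0.494, 1.345, -0, 1.302, -0.096], TCP at [0.158, 0.605, 0.214] pointing down, gripper open.
Joint ranges: [-2.91, 2.91], [-0.82, 2.16], [0.22, 2.67], [-1.22, 4.37], [0.12, 2.79], [-3.08, 3.08]. Speed limits (rad/s): [1.89, 1.89, 2.57, 3.01, 3.01, 3.01].

## Interface

Orientations are given as [roll, pitch, yaw] about the fixed x, y, z axes, in that order (R = Rz(yaw) Ry(pitch) Rx(roll)).
In Python, from workcell import env, imaging gives the robot as it stands.
- The arm moves only by the shell command python3 -m jog 'ROWS' [FORCE]. ROWS is JSON, a list of rows, each a list of 5 numbers: the finger opening in cm, from 0 to 9.12, then the shift along the tool's x, y, z in cm, then the turn about the tool's y in degrees. In form: [[fingers, tx, ty, tz, yaw], ...]. A call has 1 to 12 rows; each row is the pose to reach, as a shift and turn from the pose measured when the call began, along the tool's axes at that moment; what a row does not reach only later rows make up. A row lasts 1/10 s, in which the tool goes at most 50 mm and 8.59 degrees, less where a joint would pass 70% of its speed; a pose out of reach is approached as far as the arm can. A call with a gripper value outside its range is refused whole. The fingers move at their own pace and stop on an object; FORCE is the grip in N (left out, the last holds). Time passes only in rows, so rows that repeat a pose let the fingers close. It gives the time, the measured TCP pose, the force and the opening at its end, in the units of the state.
- env.get_state(): the state, without advancing time (a new reading comes with each control period).
- imaging.grab_frame(name): name is "scene" or "top"; returns a dict with "image" (384x512x3 uint8, blue, green, red), "K" (3x3 intrinsics, pixels), "rvec" (rotation vector, rad) and "tvec" (3), from world to camera coordinates, as OpenCV has them. Camera axes: x right, y down, z forward; pixel columns grow to the right and rows downward; lengths in m; the calibration is good to about 2 mm. A picture is of the moment at which its call begins. There is no depth.
- env.hand_in(): hands the job in, once; it reports no verdict.
The state is a dict: "time_s": time; "joint_pos": joint angles; "joint_vel": joint speeds; "joint_efforts": joint torques, N m; "ee_pos": TCP position; "ee_rot": TCP orientation; "ft_force": force on the tool from outside, world axes, zero at the start; "torque": the same for the moment, N m; "opening": finger opening in m.
Only numpy, scipy, OpenCV 4.12 (cv2) and the standard library are available. Lean on these libraries where they do the work, as an engineer would, in place of code of your own. Each camera call takes 0.05 s, during which the arm holds its last target.

## Working session

There is one attempt and no reset: what is moved stays moved. The work goes in short steps, Python scripts to look and compute and a shell command to move; the robot and the scene stay as the last step left them, time stands still between calls to the robot, and variables do not carry over. Pictures are saved under pics/ and viewed, and the job is handed in when it is done.

```bash
ls; mkdir -p pics
python3 - <<'E'
from workcell import env, imaging
import cv2
s=env.get_state(); print(s)
for n in ("scene","top"):
    f=imaging.grab_frame(n); cv2.imwrite(f"pics/{n}0.png",f["image"]); print(n,f["K"].tolist(),f["rvec"],f["tvec"])
E
```

```text
pics
{'time_s': 0.0, 'joint_pos': array([ 1.21951743e+00,  4.94210911e-01,  1.34612290e+00, -2.05652632e-05,
        1.30250604e+00, -9.55341929e-02]), 'joint_vel': array([ 0.00223428,  0.0029044 , -0.00054935, -0.00081473,  0.00030304,
       -0.00203272]), 'joint_efforts': array([-5.22183325e-05, -8.78821635e+01, -3.81859946e+01,  7.07952934e-02,
        5.30120207e-02,  8.08684575e-06]), 'ee_pos': array([0.15799664, 0.60430689, 0.21332382]), 'ee_rot': array([-1.57203972e+00,  9.92360725e-05, -2.55739300e-01]), 'ft_force': array([0.495015  , 0.30818927, 0.74880465]), 'torque': array([-0.02492367, -0.00948777, -0.02182041]), 'opening': 0.09106035075862537}
scene [[348.18046569875463, 0.0, 253.954915295804], [0.0, 348.18046569875463, 193.39917343161184], [0.0, 0.0, 1.0]] [ 2.09129673 -0.88413653  0.44239443] [-0.4748037   0.27231508  0.60779225]
top [[412.66724023230165, 0.0, 250.90869471278396], [0.0, 412.66724023230165, 195.89804572881087], [0.0, 0.0, 1.0]] [ 2.11712201 -2.14933499  0.19665715] [-0.11153779  0.5897831   0.80754587]
```

View pics/scene0.png

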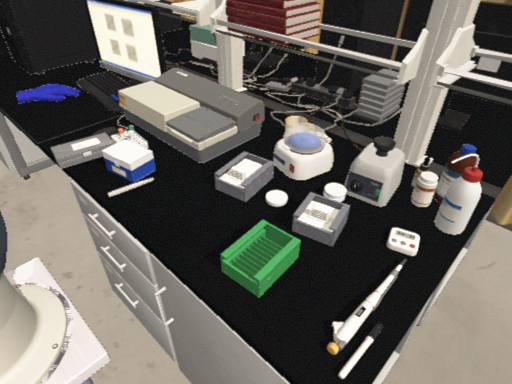

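View pics/top0.png

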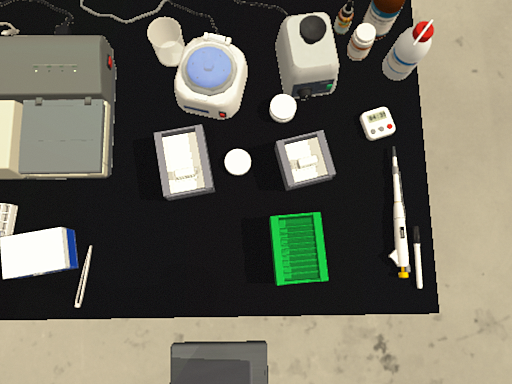

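The scene holds three candidates. In the top view, the grey tray at about (184,162) is the longer one, the grey tray at (305,160) is the shorter one, and the green look-alike sits at (299,248). I'll enlarge and measure to confirm.

```bash
cat > h.py <<'E'
import numpy as np, cv2
from workcell import env, imaging
def ray(f,uv):
    R=cv2.Rodrigues(np.array(f["rvec"],float))[0]; t=np.array(f["tvec"],float).ravel()
    d=R.T@np.linalg.inv(f["K"])@np.array([uv[0],uv[1],1.]); return -R.T@t,d
def onz(f,uv,z):
    c,d=ray(f,uv); return c+d*(z-c[2])/d[2]
def tri(f1,u1,f2,u2):
    c1,d1=ray(f1,u1);c2,d2=ray(f2,u2)
    s=np.linalg.lstsq(np.c_[d1,-d2],c2-c1,rcond=None)[0]
    a=c1+s[0]*d1;b=c2+s[1]*d2
    return (a+b)/2,np.linalg.norm(a-b)
def proj(f,P):
    return cv2.projectPoints(np.atleast_2d(np.array(P,float)),np.array(f["rvec"],float),np.array(f["tvec"],float),f["K"],None)[0].reshape(-1,2)
def crop(img,x0,y0,x1,y1,k,name):
    c=cv2.resize(img[y0:y1,x0:x1],None,fx=k,fy=k,interpolation=cv2.INTER_CUBIC); cv2.imwrite(name,c)
E
python3 - <<'E'
from h import *
t=imaging.grab_frame("top"); s=imaging.grab_frame("scene")
import pickle; pickle.dump((t,s),open("f0.pkl","wb"))
crop(t["image"],145,115,345,210,4,"pics/top_c.png")
crop(s["image"],205,140,355,250,5,"pics/sc_c.png")
for n,f in (("t",t),("s",s)): print(n,ray(f,(256,192)))
E
```

```text
t (array([ 0.43784514, -0.1122274 ,  0.89895037]), array([ 0.18376635, -0.02201044, -0.98284633]))
s (array([ 0.1014744 , -0.55488697,  0.59229121]), array([ 0.57725837,  0.54114123, -0.61154689]))
```

View pics/top_c.png

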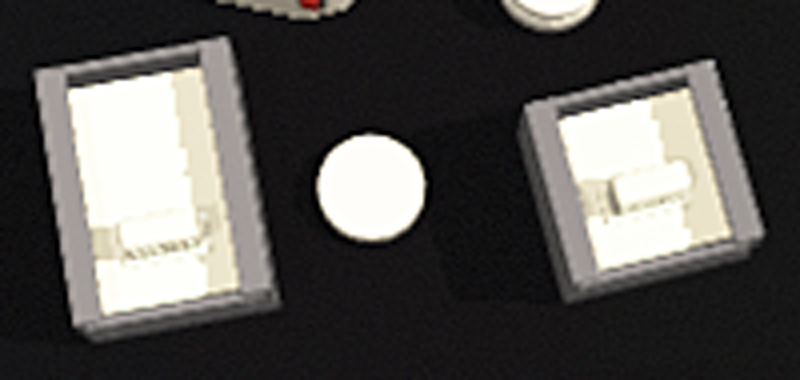

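View pics/sc_c.png

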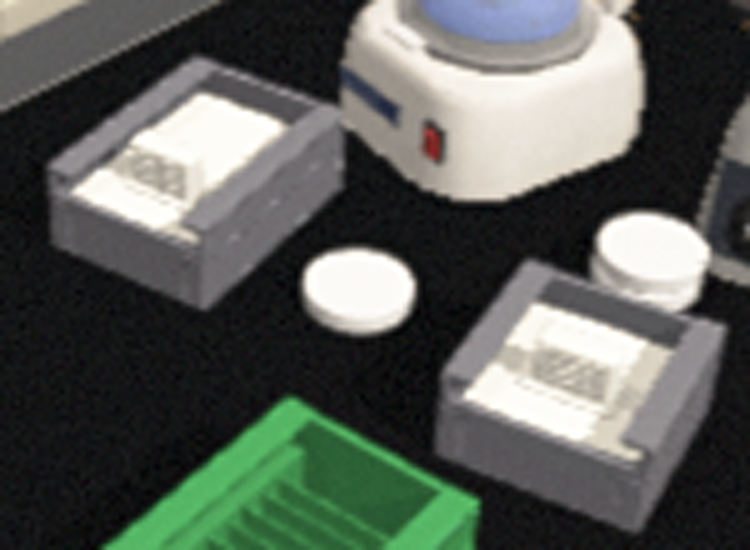

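The enlarged crops show the left tray (top crop (155,190), i.e. pixel (184,162)) clearly longer than the right one. The other candidates are the short grey tray at (305,160) and the green one. Next I'll measure the rail-top corners.

Run:
```python
from h import *
import pickle; t,s=pickle.load(open("f0.pkl","rb"))
T=lambda u,v:(145+(u+.5)/4-.5,115+(v+.5)/4-.5)
S=lambda u,v:(205+(u+.5)/5-.5,140+(v+.5)/5-.5)
top={'FL':(36,72),'FR':(229,38),'NL':(77,325),'NR':(277,293)}
sc={'FL':(198,57),'FR':(345,112),'NL':(50,170),'NR':(200,236)}
P={k:onz(t,T(*v),.057) for k,v in top.items()}
Q={k:onz(s,S(*v),.057) for k,v in sc.items()}
for n,D in(("top",P),("sc",Q)):
    print(n,{k:v.round(4)[:2].tolist() for k,v in D.items()})
    ax=(D['FL']-D['NL']+D['FR']-D['NR'])/2; ay=(D['FL']-D['FR']+D['NL']-D['NR'])/2
    print('len',np.linalg.norm(ax),np.linalg.norm(ay),'yaw',np.degrees(np.arctan2(ax[1],ax[0])),np.degrees(np.arctan2(-ay[0],ay[1])),'c',sum(D.values())/4)
# underside bottom corners in scene
for n,v in {'bNL':(54,243),'bNR':(205,308)}.items(): print(n,onz(s,S(*v),0))
# grip bar top front/back edges in top (z=.068)
for v in [(117,222),(197,212),(200,238),(122,250)]: print('bar',onz(t,T(*v),.068)[:2])
for v in [(150,128),(200,146)]: print('bar s',onz(s,S(*v),.068)[:2])
# short tray
Ps=[onz(t,T(*v),.057)[:2] for v in [(524,105),(714,62),(571,292),(764,238)]]; print('short',np.array(Ps).round(3).tolist())
# obstacles
for v in [(318,188),(425,188),(371,135),(371,240)]: print('cap',onz(t,T(*v),.01)[:2])
for n,v in {'green TL':(270,214),'TR':(322,212),'BL':(275,285),'edge':(200,318),'edge2':(430,313),'pen':(90,247),'penb':(77,306),'bluebox':(77,270),'printerR':(108,178)}.items(): print(n,onz(t,v,.0 if 'green' not in n else .05)[:2])
```

```text
top {'FL': [0.7268, 0.0843], 'FR': [0.7444, -0.0181], 'NL': [0.5899, 0.0597], 'NR': [0.6052, -0.0437]}
len 0.14035162173613885 0.10421486452518638 yaw 10.314432878109727 9.104657464510868 c [0.66659629 0.02055931 0.057     ]
sc {'FL': [0.7259, 0.0808], 'FR': [0.7421, -0.0209], 'NL': [0.5871, 0.0542], 'NR': [0.602, -0.0454]}
len 0.14174682915648865 0.10183083114009818 yaw 10.389058416251098 8.790182131637128 c [0.66428997 0.01720819 0.057     ]
bNL [0.59298255 0.06282784 0.        ]
bNR [ 0.61168017 -0.03878131  0.        ]
bar [0.64161181 0.03795968]
bar [ 0.64634431 -0.00325885]
bar [ 0.63253633 -0.0049202 ]
bar [0.62676749 0.03513956]
bar s [0.64193274 0.03335145]
bar s [0.64871293 0.00145354]
short [[0.705, -0.175], [0.728, -0.277], [0.604, -0.197], [0.631, -0.299]]
cap [ 0.67365443 -0.06260994]
cap [ 0.67283015 -0.12198012]
cap [ 0.70374478 -0.09231505]
cap [ 0.64366407 -0.0917156 ]
green TL [ 0.54974664 -0.15944578]
TR [ 0.55907749 -0.2767552 ]
BL [ 0.40368965 -0.16925814]
edge [ 0.33842771 -0.00992829]
edge2 [ 0.34061982 -0.49529307]
pen [0.49029929 0.22821834]
penb [0.36709292 0.24907276]
bluebox [0.44181047 0.25338217]
printerR [0.6423452  0.19626318]
```

Run:
```python
from h import *
import pickle; t,s=pickle.load(open("f0.pkl","rb"))
g=cv2.cvtColor(t["image"],cv2.COLOR_BGR2GRAY).astype(float)
g4=cv2.GaussianBlur(g,(0,0),0.6)
# rails outer edges: walk across each row, subpixel threshold between dark bench and rail
def edge(side):
    pts=[]
    for v in range(139,190) if side=='L' else range(131,182):
        # expected edge column
        if side=='L': u0=154+(v-133)*(164.3-154)/(196-133); cols=np.arange(u0-4,u0+3,.1)
        else: u0=202+(v-124.5)*(214.2-202)/(188-124.5); cols=np.arange(u0+4,u0-3,-.1)
        p=cv2.remap(g4.astype(np.float32),cols[None].astype(np.float32),np.full((1,len(cols)),v,np.float32),cv2.INTER_LINEAR)[0]
        gr=np.diff(p); th=(p[:8].mean()+p[-8:].mean())/2
        i=np.argmax(p>th)
        if i: pts.append((cols[i],v))
    return np.array(pts,np.float32)
for sd in 'LR':
    p=edge(sd); W=np.array([onz(t,q,.057)[:2] for q in p],np.float32)
    vx,vy,x0,y0=cv2.fitLine(W,cv2.DIST_HUBER,0,1e-4,1e-4).ravel()
    if vx<0: vx,vy=-vx,-vy
    r=(W-[x0,y0])@[-vy,vx]
    print(sd,len(p),'yaw',np.degrees(np.arctan2(vy,vx)),'pt at x=.666: y',y0+(.666-x0)*vy/vx,'rms mm',r.std()*1e3)
```

```text
L 51 yaw 9.8607855 pt at x=.666: y 0.07493355 rms mm 0.26517022
R 51 yaw 9.945796 pt at x=.666: y -0.032039654 rms mm 0.28834903
```

```bash
cat >> h.py <<'E'
from scipy.spatial.transform import Rotation as Ro
def plan(P,jaw_deg):
    s=env.get_state(); R=Ro.from_euler('xyz',s['ee_rot']).as_matrix()
    d=R.T@(np.array(P)-s['ee_pos']); z=R[:,2]; a=np.degrees(np.arctan2(z[1],z[0]))
    print('shift cm',(d*100).round(2),'turn',round(a-jaw_deg,2),'ee',s['ee_pos'].round(4),'jaw',round(a,2),'F',s['ft_force'].round(2),'open',s['opening'],'t',s['time_s'],'ydir',R[:,1].round(4))
E
python3 -c "
from h import *
plan((.636,.0145,.16),9.9)"
```

```text
shift cm [ 61.16   5.39 -44.98] turn 65.45 ee [0.1581 0.6045 0.2136] jaw 75.35 F [0.76 0.59 0.01] open 0.09108815339776141 t 0.2 ydir [-3.e-04 -7.e-04 -1.e+00]
```

```bash
python3 -m jog '[[5,61.2,1,-45,65.45],[5,61.2,1,-45,65.45],[5,61.2,1,-45,65.45],[5,61.2,1,-45,65.45],[5,61.2,1,-45,65.45],[5,61.2,1,-45,65.45],[5,61.2,1,-45,65.45],[5,61.2,1,-45,65.45],[5,61.2,1,-45,65.45],[5,61.2,1,-45,65.45],[5,61.2,1,-45,65.45],[5,61.2,1,-45,65.45]]' 30; python3 -c "
from h import *
plan((.636,.0145,.10),9.9)"
```

```text
time_s: 1.4
ee_pos: [0.5367, 0.1365, 0.206]
ee_rot: [-1.571, -0.001, -1.398]
ft_force: [1.6, 0.9, 0.1]
opening: 0.05
shift cm [13.72 10.6   7.69] turn -0.02 ee [0.5367 0.1365 0.206 ] jaw 9.88 F [1.6  0.9  0.07] open 0.04997933095960446 t 1.4 ydir [-2.e-04 -6.e-04 -1.e+00]
```

```bash
python3 -m jog '[[5,13.7,2,7.7,0],[5,13.7,4,7.7,0],[5,13.7,6,7.7,0],[5,13.7,8,7.7,0],[5,13.7,10.6,7.7,0],[5,13.7,10.6,7.7,0],[5,13.7,10.6,7.7,0]]'
python3 - <<'E'
from h import *
plan((.636,.0145,.043),9.9)
t=imaging.grab_frame("top"); s=imaging.grab_frame("scene")
crop(t["image"],120,80,270,210,5,"pics/top1.png")
crop(s["image"],190,100,340,220,5,"pics/sc1.png")
E
```

```text
time_s: 2.1
ee_pos: [0.6358, 0.015, 0.1004]
ee_rot: [-1.572, -0.0, -1.398]
ft_force: [-0.0, 0.3, -0.7]
opening: 0.0499
shift cm [0.05 5.74 0.02] turn -0.01 ee [0.6358 0.015  0.1004] jaw 9.89 F [-0.01  0.28 -0.73] open 0.04994395157832593 t 2.1 ydir [-1.e-03 -5.e-04 -1.e+00]
```

View pics/top1.png

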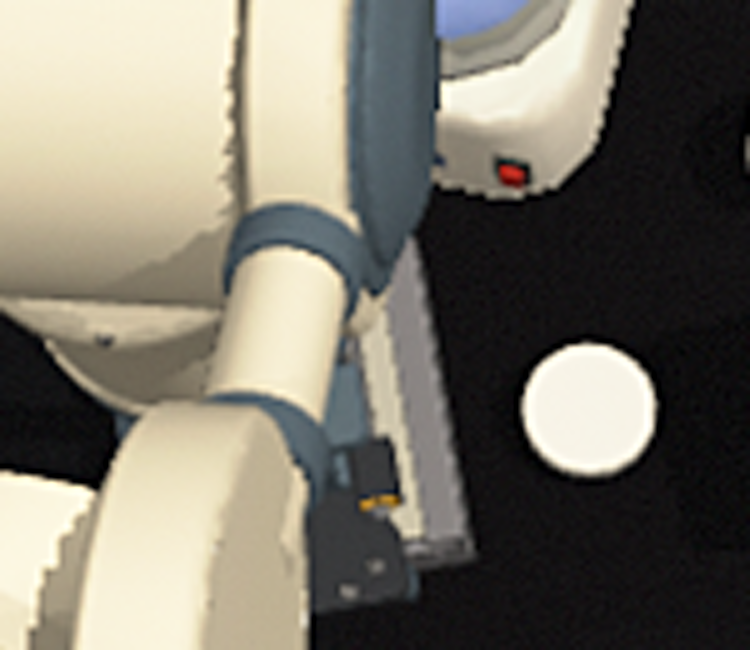

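View pics/sc1.png

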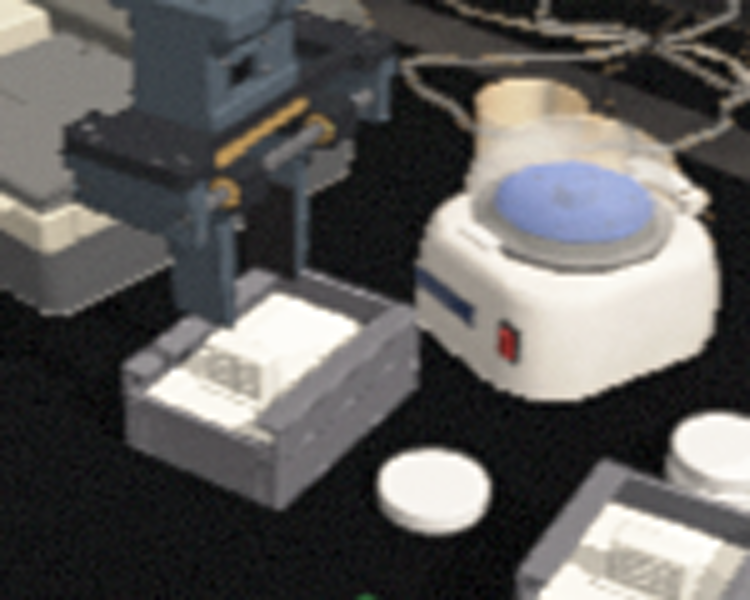

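Run:
```python
from h import *
import pickle; t,s=pickle.load(open("f0.pkl","rb"))
P=np.array([.6358,.015,.1004]);u=np.array([np.cos(np.radians(9.9)),np.sin(np.radians(9.9)),0])
for n,q in (("tips",[P-.025*u,P+.025*u]),("bar top ends front",[[.636,.0145,.068]])):
    print(n,((proj(s,q)-[190,100])*5).round(0).tolist())
```

```text
tips [[208.0, 314.0], [265.0, 272.0]]
bar top ends front [[239.0, 344.0]]
```

The scene crop shows the tips at about (208,314) and (290,272), astride the bar at (240,355). That matches the projection, so I'll descend and grip.

```bash
python3 -m jog '[[5,0,2,0,0],[5,0,4,0,0],[5,0,5,0,0],[5,0,5.7,0,0],[5,0,5.7,0,0]]'; python3 -c "
from h import *
plan((.636,.0145,.043),9.9)
f=imaging.grab_frame('scene'); crop(f['image'],190,100,340,220,5,'pics/sc2.png')"
```

```text
time_s: 2.7
ee_pos: [0.6368, 0.0153, 0.0448]
ee_rot: [-1.569, -0.001, -1.397]
ft_force: [-0.0, -0.0, -0.4]
opening: 0.0497
shift cm [ 0.07  0.18 -0.1 ] turn 0.04 ee [0.6368 0.0153 0.0448] jaw 9.94 F [-0.02 -0.02 -0.36] open 0.0496839599732275 t 2.7 ydir [ 1.8e-03 -7.0e-04 -1.0e+00]
```

View pics/sc2.png

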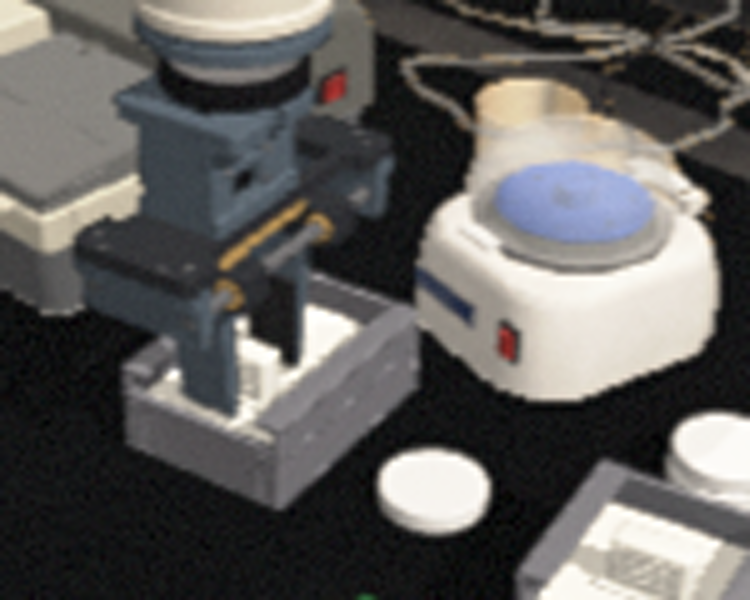

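The bar (crop 260,370) stands between the fingers. Closing now.

```bash
python3 -m jog '[[1.4,0,0,0,0],[1.4,0,0,0,0],[1.4,0,0,0,0],[1.4,0,0,0,0],[1.4,0,0,0,0],[1.0,0,0,0,0],[1.0,0,0,0,0]]' 30; python3 -c "
from h import *
plan((.636,.0145,.043),9.9)"
```

```text
time_s: 3.45
ee_pos: [0.6372, 0.0152, 0.0455]
ee_rot: [-1.568, -0.001, -1.397]
ft_force: [-0.4, -0.4, 3.2]
opening: 0.0157
shift cm [ 0.05  0.25 -0.14] turn 0.03 ee [0.6372 0.0152 0.0455] jaw 9.93 F [-0.38 -0.38  3.16] open 0.015729798875295787 t 3.45 ydir [ 2.7e-03 -8.0e-04 -1.0e+00]
```

```bash
python3 -m jog '[[1.0,0,-0.3,0,0],[1.0,0,-0.6,0,0],[1.0,0,-1.0,0,0],[1.0,0,-1.0,0,0],[1.0,0,-1.0,0,0]]' 30; python3 -c "
from h import *
plan((.636,.0145,.0555),9.9)
t=imaging.grab_frame('top'); f=imaging.grab_frame('scene'); crop(f['image'],200,130,310,210,7,'pics/sc3.png')"
```

```text
time_s: 3.95
ee_pos: [0.6372, 0.0152, 0.0556]
ee_rot: [-1.568, -0.001, -1.397]
ft_force: [0.1, -0.3, -1.2]
opening: 0.0158
shift cm [ 0.05  0.01 -0.13] turn 0.03 ee [0.6372 0.0152 0.0556] jaw 9.93 F [ 0.07 -0.3  -1.19] open 0.0158448500393067 t 3.95 ydir [ 2.9e-03 -8.0e-04 -1.0e+00]
```

View pics/sc3.png

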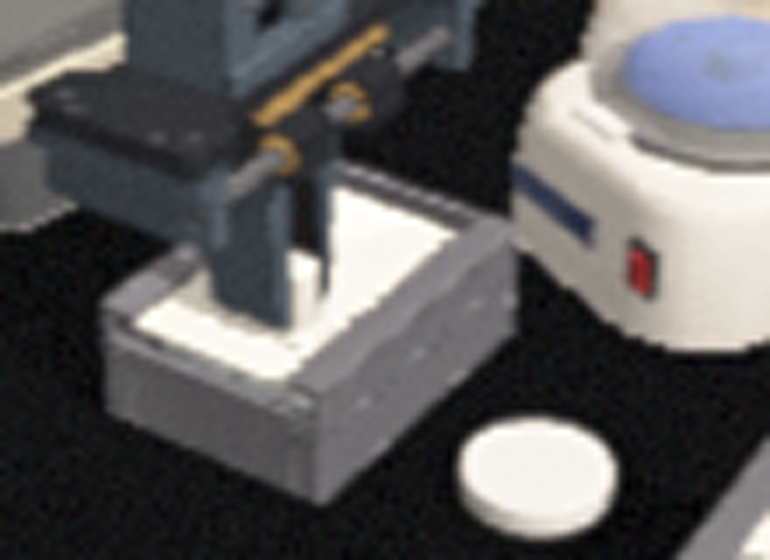

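The lid has risen clear of the lip, with its front edge at crop (130,325)–(280,375). The load on the wrist is about the lid's weight. I'll start the slide while watching the lateral force.

```bash
python3 -m jog '[[1.0,0,0,-0.8,0],[1.0,0,0,-1.6,0],[1.0,0,0,-2.4,0],[1.0,0,0,-3.2,0],[1.0,0,0,-4,0],[1.0,0,0,-4,0]]' 30; python3 -c "
from h import *
plan((.636,.0145,.0555),9.9)
f=imaging.grab_frame('scene'); crop(f['image'],200,130,310,210,7,'pics/sc4.png')
t=imaging.grab_frame('top'); crop(t['image'],130,110,240,230,5,'pics/top4.png')"
```

```text
time_s: 4.65
ee_pos: [0.5964, 0.0082, 0.0553]
ee_rot: [-1.569, -0.001, -1.398]
ft_force: [0.1, 0.1, -1.3]
opening: 0.0155
shift cm [ 0.06 -0.01  4.01] turn 0.02 ee [0.5964 0.0082 0.0553] jaw 9.92 F [ 0.08  0.11 -1.34] open 0.015501020465795965 t 4.65 ydir [ 1.5e-03 -7.0e-04 -1.0e+00]
```

View pics/sc4.png

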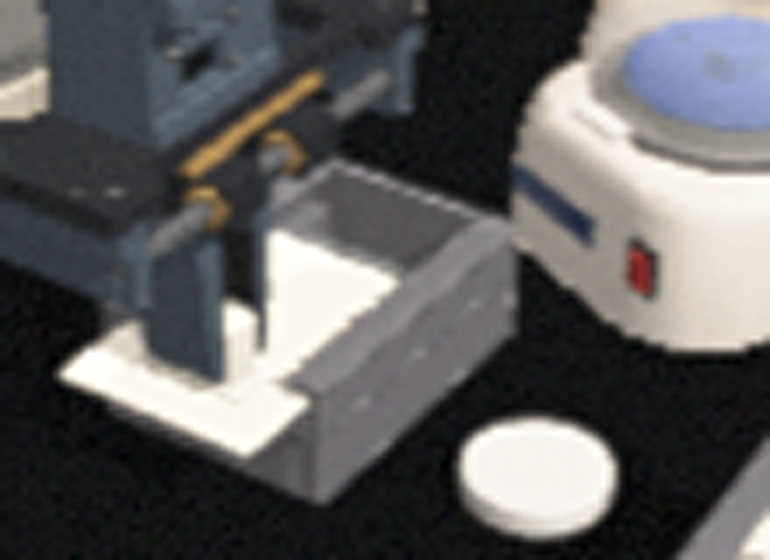

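The lid slides out freely: its front edge is past the lip at crop (60,375)–(245,455), with no lateral force. Continuing the slide.

```bash
python3 -m jog '[[1.0,0,0,-1.2,0],[1.0,0,0,-2.4,0],[1.0,0,0,-3.6,0],[1.0,0,0,-4.8,0],[1.0,0,0,-6,0],[1.0,0,0,-7.2,0],[1.0,0,0,-8.4,0],[1.0,0,0,-9.6,0],[1.0,0,0,-10.8,0],[1.0,0,0,-12,0],[1.0,0,0,-12.8,0],[1.0,0,0,-12.8,0]]' 30; python3 -c "
from h import *
plan((.636,.0145,.0115),9.9)
f=imaging.grab_frame('scene'); crop(f['image'],160,130,310,250,5,'pics/sc5.png')
t=imaging.grab_frame('top'); crop(t['image'],130,110,260,300,3,'pics/top5.png')"
```

```text
time_s: 5.95
ee_pos: [0.4705, -0.0139, 0.0551]
ee_rot: [-1.569, -0.001, -1.398]
ft_force: [0.1, 0.1, -0.9]
opening: 0.0157
shift cm [ 0.04  4.39 16.79] turn 0.0 ee [ 0.4705 -0.0139  0.0551] jaw 9.9 F [ 0.1   0.13 -0.9 ] open 0.015749977764531662 t 5.95 ydir [ 2.e-03 -7.e-04 -1.e+00]
```

View pics/sc5.png

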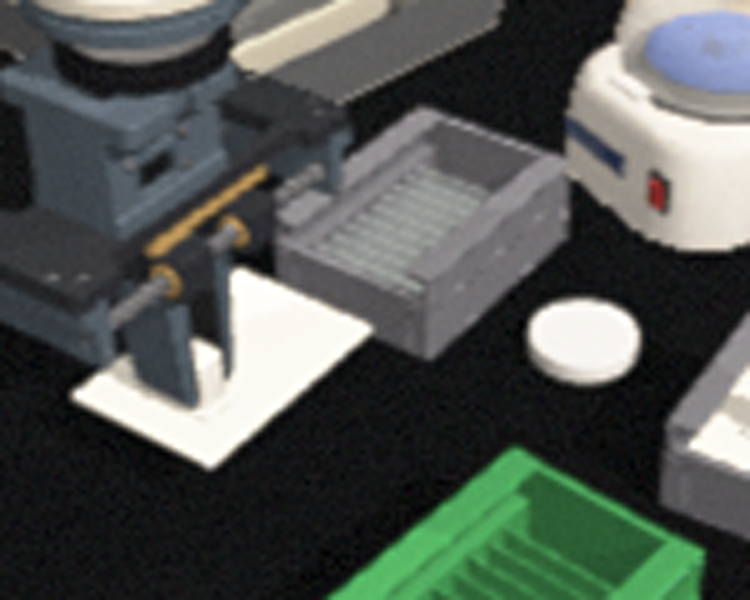

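View pics/top5.png

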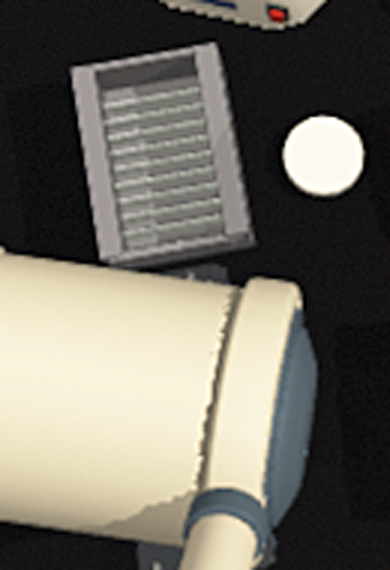

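The lid is fully out, at crop (70–375, 265–470), and clear of the tray. Lowering it.

```bash
python3 -m jog '[[1.0,0,1,0,0],[1.0,0,2,0,0],[1.0,0,2.8,0,0],[1.0,0,3.4,0,0],[1.0,0,3.8,0,0],[1.0,0,4.1,0,0],[1.0,0,4.1,0,0],[1.0,0,4.1,0,0]]' 30; python3 -c "
from h import *
plan((.636,.0145,.0115),9.9)"
```

```text
time_s: 6.85
ee_pos: [0.4723, -0.014, 0.0143]
ee_rot: [-1.567, -0.001, -1.398]
ft_force: [1.2, -0.2, -0.2]
opening: 0.0159
shift cm [1.000e-02 3.400e-01 1.661e+01] turn 0.01 ee [ 0.4723 -0.014   0.0143] jaw 9.91 F [ 1.18 -0.17 -0.2 ] open 0.015900632359563415 t 6.85 ydir [ 3.7e-03 -9.0e-04 -1.0e+00]
```

```bash
python3 -m jog '[[1.0,0,0.1,0,0],[1.0,0,0.2,0,0],[1.0,0,0.2,0,0],[1.0,0,0.25,0,0],[1.0,0,0.25,0,0]]' 30; python3 -c "
from h import *
plan((.4723,-.014,.0115),9.9)
f=imaging.grab_frame('scene'); crop(f['image'],160,150,290,250,6,'pics/sc6.png')"
```

```text
time_s: 7.35
ee_pos: [0.4723, -0.014, 0.0118]
ee_rot: [-1.567, -0.001, -1.398]
ft_force: [-0.3, 0.5, -0.9]
opening: 0.0157
shift cm [ 0.    0.03 -0.  ] turn 0.01 ee [ 0.4723 -0.014   0.0118] jaw 9.91 F [-0.32  0.47 -0.95] open 0.015724182160637486 t 7.35 ydir [ 3.6e-03 -9.0e-04 -1.0e+00]
```

View pics/sc6.png

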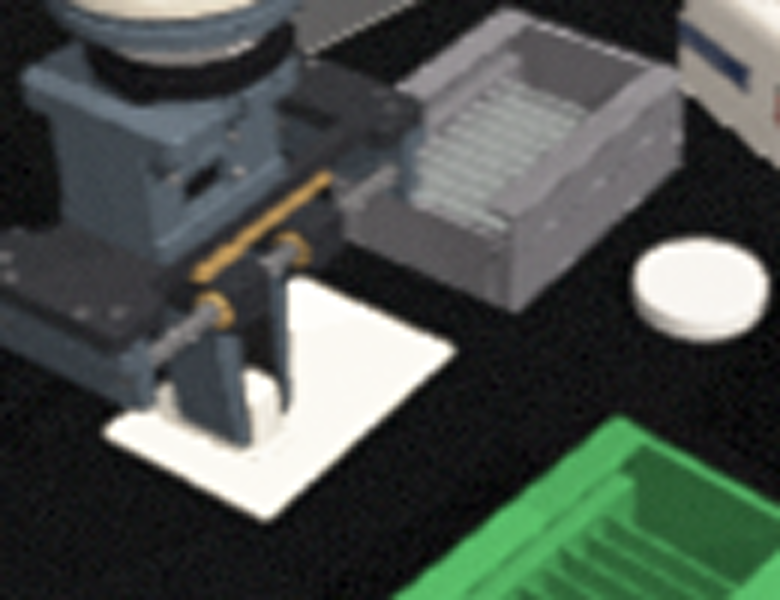

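```bash
python3 -m jog '[[1.0,0,0.08,0,0],[1.0,0,0.15,0,0],[1.0,0,0.15,0,0]]' 30; python3 -c "
from h import *
plan((.4723,-.014,.0115),9.9)"
```

```text
time_s: 7.7
ee_pos: [0.4725, -0.014, 0.0114]
ee_rot: [-1.566, -0.002, -1.398]
ft_force: [-4.7, 0.6, 30.7]
opening: 0.0163
shift cm [-0.   -0.01 -0.02] turn 0.02 ee [ 0.4725 -0.014   0.0114] jaw 9.92 F [-4.7   0.65 30.74] open 0.01633042741717071 t 7.7 ydir [ 0.0047 -0.0011 -1.    ]
```

The lid is firmly on the bench. I'll ease the load and open the fingers.

```bash
python3 -m jog '[[1.0,0,0,0,0],[1.0,0,0,0,0]]' 15; python3 -m jog '[[2.0,0,0,0,0],[3.0,0,0,0,0],[4.0,0,0,0,0],[4.5,0,0,0,0],[4.5,0,0,0,0]]' 15; python3 -c "
from h import *
plan((.4723,-.014,.0115),9.9)"
```

```text
time_s: 7.9
ee_pos: [0.4726, -0.014, 0.0115]
ee_rot: [-1.566, -0.002, -1.398]
ft_force: [0.7, -0.7, -1.4]
opening: 0.0161
time_s: 8.4
ee_pos: [0.4725, -0.014, 0.0115]
ee_rot: [-1.566, -0.002, -1.398]
ft_force: [0.4, 0.3, -0.3]
opening: 0.0449
shift cm [-0.   -0.   -0.02] turn 0.02 ee [ 0.4725 -0.014   0.0115] jaw 9.92 F [ 0.42  0.25 -0.28] open 0.044922090101684 t 8.4 ydir [ 0.0048 -0.0011 -1.    ]
```

Released. Next, straight up and then aside to the left (-tool x is +y) so the cameras can see.

```bash
python3 -m jog '[[4.5,0,-1.5,0,0],[4.5,0,-3,0,0],[4.5,0,-6,0,0],[4.5,0,-10,0,0],[4.5,0,-14,0,0],[4.5,0,-18,0,0],[4.5,-5,-20,0,0],[4.5,-10,-20,0,0],[4.5,-15,-20,0,0],[4.5,-20,-20,0,0],[4.5,-25,-20,0,0],[4.5,-30,-20,0,0]]'; python3 -m jog '[[4.5,-5,0,-3,0],[4.5,-10,0,-3,0],[4.5,-10,0,-3,0],[4.5,-10,0,-3,0]]'
python3 - <<'E'
from h import *
t=imaging.grab_frame("top"); s=imaging.grab_frame("scene")
import pickle; pickle.dump((t,s),open("f1.pkl","wb"))
crop(t["image"],130,110,350,310,3,"pics/top7.png")
crop(s["image"],160,130,360,280,4,"pics/sc7.png")
print(env.get_state()['ee_pos'])
E
```

```text
time_s: 9.6
ee_pos: [0.4197, 0.2802, 0.211]
ee_rot: [-1.566, -0.002, -1.398]
ft_force: [0.9, -0.3, 0.9]
opening: 0.0452
time_s: 10.0
ee_pos: [0.3721, 0.3747, 0.2104]
ee_rot: [-1.566, -0.002, -1.395]
ft_force: [0.9, -1.1, 0.3]
opening: 0.0451
[0.37292836 0.37270524 0.21044114]
```

View pics/top7.png

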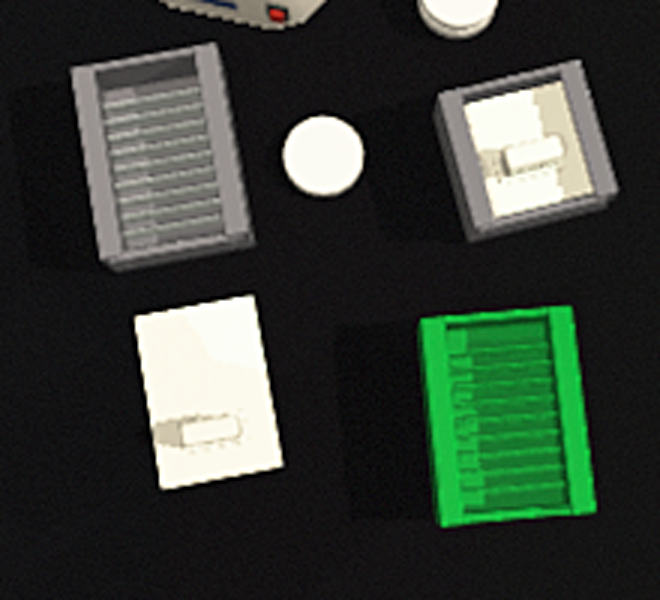

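View pics/sc7.png

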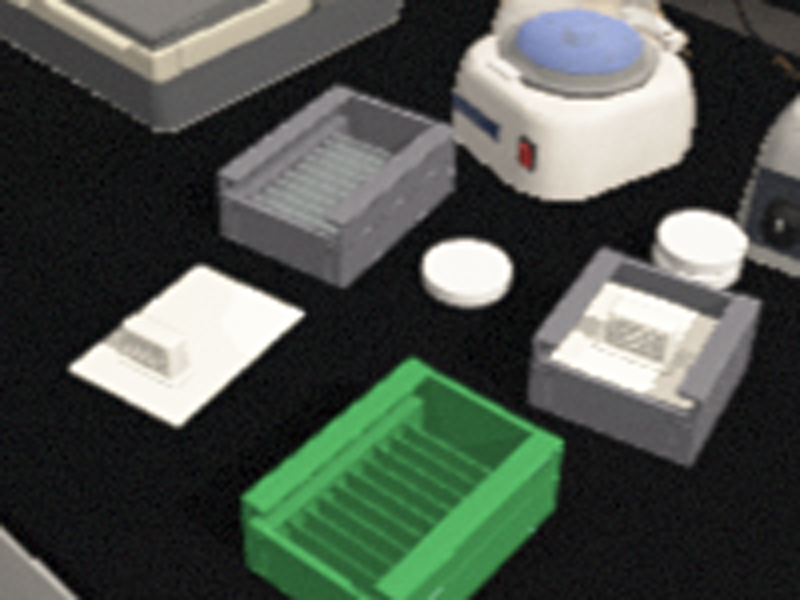

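The lid lies flat at top crop (135–283, 295–490) with its bar up at (210,430). The long tray is open, the short lid is still shut and the green tray is untouched. A quick size check, then I'll hand in.

Run:
```python
from h import *
import pickle; t,s=pickle.load(open("f1.pkl","rb"))
for n,f,k,x0,y0,c in (("top",t,3,130,110,[(135,317),(254,295),(283,466),(161,489)]),("sc",s,4,160,130,[(203,265),(304,313),(180,426),(70,369)])):
    P=[onz(f,(x0+(u+.5)/k-.5,y0+(v+.5)/k-.5),.004)[:2] for u,v in c]
    print(n,np.array(P).round(3).tolist(),[round(float(np.linalg.norm(P[i]-P[(i+1)%4])),4) for i in range(4)])
st=env.get_state(); print(st['ft_force'],st['time_s'],abs(st['joint_vel']).max())
env.hand_in()
```

```text
top [[0.556, 0.046], [0.571, -0.04], [0.447, -0.061], [0.433, 0.026]] [0.0878, 0.1252, 0.0879, 0.125]
sc [[0.557, 0.042], [0.571, -0.043], [0.448, -0.066], [0.432, 0.021]] [0.0864, 0.125, 0.0885, 0.1271]
[-0.29302523 -1.06520529 -0.26471781] 10.1 0.022781539669372075
the job is handed in; nothing more can be done
```

The longer grey tray is open, and its lid lies flat on the bench in front of it, grip bar up and released. I pinched the lid by its bar, lifted it 10 mm over the lip and slid it about 168 mm out along the grooves. I handed the job in at 10.1 s, with the arm clear of everything.

- **Lid:** in both views its outline on the bench measures about 125 × 88 mm, matching the plate lying flat, about 30 mm clear of the tray. The two views differ by 3–5 mm sideways, somewhat more than the stated 2 mm calibration, but this does not affect the result.
- **Other items:** the shorter tray's lid is still shut, and the green look-alike was not touched.
- **Forces:** the slide showed no side force. Pressing the held lid onto the bench briefly read about 31 N at the wrist, and I eased that off before opening the fingers.

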